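Hang the bench shelf bracket and park the paste jar on it

TASK

Hang the small tray bracket on the blue slotted upright: press its two hook tabs into the top pair of slots and push it down until it is fully engaged, then let go. After that, take the orange-capped jar that stands in the open at the front of the bench (not the one back among the equipment) and set it down gently, upright, in the bracket's tray. Leave the other loose things on the bench where they are.

Things in the scene. Friction and masses are not known exactly. Their poses are not given: they have to be found in the camera images.
- upright: Fixed blue upright plate, 110 wide, 4 thick, on a dark foot 120 x 120 x 8. Origin at bench level below the middle of its front face; x points through the plate to its back (away from the robot), y along its width, z up. Top edge 156 above the bench. Six through-slots, 12 wide, 20 high, in columns at y = -30 and +30, rows centred 66, 98 and 130 above the bench; open space behind them.
- top_slots (a point): Midpoint between the two slots of the top row, on the front face, 130 above the bench. Their lower edges are 120 and their upper edges 140 above the bench. The foot reaches 30 in front of the front face.
- bracket: Loose aluminium tray bracket, about 0.2 kg, standing flat on its underside left or right of the upright. Origin on the underside below the grip's centre; x points to the hook side, z up. Back plate at x = 32 to 35, 84 wide, 64 high. Opposite it a tray, x = -105 to -20, 84 wide, floor 4 thick, rim top at z = 10. Hung and fully down, its origin is 68 above the bench.
- back_plate (a point): On the bracket: middle of the back plate's outer face (x = 35, z = 55), which comes to lie against the upright's front face. With the tabs centred in the top slots the bracket's origin is 79 above the bench; pressed home it then goes 11 down until the necks rest on the slots' lower edges. Once hung it has 2 play to the front and leans forward about 0.04 rad.
- grip (a point): Centre of the yellow grip on the bracket: 36 long in the bracket's x, 10 thick in its y, from z = 52 to 80; this point is at z = 66. Pinch it across its thickness, from above; both sides are clear for fingers.
- hook_tips (a point): On the bracket: midpoint between the lower ends of the two hooks (x = 43.5, y = 0, z = 44). The L-shaped hook tabs are at y = -30 and +30, 6 wide: each a neck 6 long from z = 52 to 58, then a hook at x = 41 to 46 from z = 44 to 58. Centred in a slot a tab has 3 play on every side.
- tray (a point): On the bracket: centre of the tray floor's upper side (x = -62.5, y = 0, z = 4); inside the rims the floor is 79 x 78.
- jar_orange: Loose white jar with a fixed orange cap, 42 diameter, 52 high, about 0.08 kg. Origin at the centre of its underside, z up. Stands in the open on the other side of the upright from the bracket; a similar jar far back beside the equipment is not meant.
- jar_red: Loose jar on the teal mat (3.4 thick) with a red cap, 37 diameter, 46 high, a bystander. Origin at the centre of its underside.
- screw_dish: Loose metal dish, 71 diameter, 17 high, a bystander. Origin at the centre of its underside.
- tweezers: Loose steel tweezers lying flat, 130 x 12 x 8, a bystander. Origin at the middle of the underside.
- driver_green: Loose green precision screwdriver lying on its side, 164 x 13 x 12, a bystander. Origin at the middle of the underside.
Things that resemble listed ones, but are neither listed nor needed, are in the scene too. Of the things that look like the jar_orange, the largest one is meant.

How it is judged:
By the outcome, as a careful person would: the job done as asked, in the order asked, and still so for the second after the job is handed in, with the robot touching nothing.
It also fails if it takes over 64 s, if anything falls off the work surface, if the arm or the gripper's body presses on something with over 40 N, if the wrist force passes 120 N, or if a joint passes its speed limit or range.

ROBOT

A 6-joint arm with a two-finger parallel gripper is mounted at the origin on a cart in front of the work surface, level with it; the furniture and walls round the work are solid. World frame = base frame: x ahead of the robot, y to its left, z up, the work surface at z = 0. Lengths are in mm, angles in rad, forces in N, time in s.
With the tool pointing down it reaches from about 325 to 775 mm from the base axis. Payload 5.5 kg.
Tool frame: the origin (TCP) lies at the very end of the fingers, on their centre line; the grasp point (between the pads) lies tcp_to_grasp behind it (tcp_to_grasp is the distance from the TCP to the grasp point, in mm); z points along the fingers, y is the line along which they close (so a half turn about z gives the same grasp; the last joint's range is limited). The gripper opens to 88 mm and grips with 3 to 60 N. Pads are 20 mm wide; open, the fingers measure 115 mm over their backs; the gripper's body (75 mm by 178 mm) begins 61 mm behind the grasp point.
Start: joints at [1.207, 0.091, 1.231, -0, 1.82, -0.057], TCP at [181.21, 571.996, 222.631] pointing down, gripper open.
Joint ranges: [-2.87, 2.87], [-0.86, 2.18], [0.17, 2.46], [-1.51, 4.65], [0.06, 2.69], [-2.65, 2.65]. Speed limits (rad/s): [2.57, 2.57, 3.01, 3.14, 3.14, 3.14].

INTERFACE

Orientations are given as a unit quaternion [w, x, y, z].
In Python, from station import get_obs, camera, get_calibration, finish_job, tcp_to_grasp gives the robot as it stands.
- The arm moves only by the tool carry_out, never from a script. Its argument "targets" is a list of rows, each an object with "dp": the shift along the tool's x, y, z in units of 0.04 m (1.0 is 0.04 m), a list of three; "turn": the turn, a rotation vector about the tool's x, y, z in units of 45 degrees (1.0 is 45 degrees), a list of three; "grip": the gripper's target within -1 to 1 (shut at 1, half-way at 0, fully open at -1). In form: [{"dp": [tx, ty, tz], "turn": [rx, ry, rz], "grip": grip}, ...]. A call has 1 to 10 rows; each row shifts and turns the commanded pose from where the row before left it, along the tool's axes as they then stand; what a row does not reach is not made up. A row lasts 1/10 s, in which the tool goes at most 50 mm and 8.59 degrees, less where a joint would pass 70% of its speed; a pose out of reach is approached as far as the arm can. A call with a number of a shift or a turn outside -1 to 1 is refused whole. A call with a gripper value outside its range is refused whole. The fingers move at their own pace and stop on an object; the grip force is fixed at half the most. Time passes only in rows, so rows that do not move let the fingers close. It gives the time, the measured TCP pose, the force, the opening and the grip force at its end, in the units of the state.
- get_obs(): the state, without advancing time (a new reading comes with each control period).
- camera(name): name is "side" or "top" or "wrist"; returns the picture (480x640x3 uint8, blue, green, red); there is no depth.
- get_calibration(name): a dict with "intrinsics" (3x3 intrinsics, pixels), "pose" (4x4, takes a point from camera to world coordinates). Camera axes: x right, y down, z forward; pixel columns grow to the right and rows downward; lengths in mm; the calibration is good to about 2 mm. A picture is of the moment at which its call begins: read the wrist's pose just before it. get_calibration takes no time and is no camera call; for the wrist camera it gives the pose at the moment of the call.
- finish_job(): hands the job in; it is judged then, once.
The state is a dict: "clock": time; "joint_pos": joint angles; "qd": joint speeds; "tau": joint torques, N m; "eef_pos": TCP position; "ee_rot": TCP orientation; "force": force on the tool from outside, world axes, zero at the start; "ft_torque": the same for the moment, N m; "opening": finger opening in mm; "grip_force": force on a finger pad.
Only numpy, scipy, OpenCV 4.12 (cv2) and the standard library are available. Lean on these libraries where they do the work, as an engineer would, in place of code of your own. Each camera call takes 0.05 s, during which the arm holds its last target. There are 200 camera calls.

## Working session

There is one attempt and no reset: what is moved stays moved. The work goes in short steps, Python scripts to look and compute and a tool call to move; the robot and the scene stay as the last step left them, time stands still between calls to the robot, and variables do not carry over. Pictures are saved under pics/ and viewed, at most 10 in all, crops included, and the job is handed in when it is done.

Besides the shell and the picture viewer there is one more tool, called after "Request:" as name([rows], argument=value, ...), one row to a line, values as JSON. carry_out: Moves the arm, as the interface text tells. Its arguments: {"type":"object","properties":{"targets":{"type":"array"}},"required":["targets"]}

```bash
mkdir -p pics
cat > h.py <<'E'
import numpy as np, cv2
from station import *
def snap(n,f):
    im=camera(n); cv2.imwrite('pics/'+f+'.png',im); return im
def ray(n,u,v,cal=None):
    c=cal or get_calibration(n); K=np.array(c['intrinsics']);T=np.array(c['pose'])
    d=T[:3,:3]@np.linalg.solve(K,[u,v,1.]); return T[:3,3],d
def onz(n,u,v,z,cal=None):
    o,d=ray(n,u,v,cal); return o+d*(z-o[2])/d[2]
def proj(n,p,cal=None):
    c=cal or get_calibration(n); K=np.array(c['intrinsics']);T=np.array(c['pose'])
    q=K@(T[:3,:3].T@(np.array(p)-T[:3,3])); return q[:2]/q[2]
E
python3 - <<'E'
from h import *
np.set_printoptions(precision=3,suppress=True)
snap('top','top0');snap('side','side0')
print(get_obs(),tcp_to_grasp)
for n in('top','side','wrist'):print(n,get_calibration(n))
E
```

```text
{'clock': 0.1, 'joint_pos': array([ 1.207,  0.092,  1.232, -0.   ,  1.82 , -0.057]), 'qd': array([ 0.001,  0.001, -0.001, -0.001,  0.001,  0.001]), 'tau': array([  0.003, -44.786, -40.757,   0.07 ,   0.028,  -0.   ]), 'eef_pos': array([181.11 , 571.737, 221.609]), 'ee_rot': array([-0.   ,  0.153,  0.988, -0.001]), 'force': array([-0.264,  0.172, -0.076]), 'ft_torque': array([ 0.017,  0.002, -0.02 ]), 'grip_force': 0.0, 'opening': 88.02874777439345} 18.700000000000003
top {'intrinsics': array([[585.804,   0.   , 325.362],
       [  0.   , 585.804, 232.274],
       [  0.   ,   0.   ,   1.   ]]), 'pose': array([[  -0.009,   -0.988,    0.155,  296.79 ],
       [  -1.   ,    0.01 ,    0.006,   25.551],
       [  -0.008,   -0.155,   -0.988, 1413.024],
       [   0.   ,    0.   ,    0.   ,    1.   ]])}
side {'intrinsics': array([[505.819,   0.   , 325.105],
       [  0.   , 505.819, 245.918],
       [  0.   ,   0.   ,   1.   ]]), 'pose': array([[   0.88 ,   -0.172,    0.442,   13.428],
       [  -0.474,   -0.358,    0.805, -859.758],
       [   0.019,   -0.918,   -0.396,  528.787],
       [   0.   ,    0.   ,    0.   ,    1.   ]])}
wrist {'intrinsics': array([[336.672,   0.   , 325.25 ],
       [  0.   , 336.672, 236.771],
       [  0.   ,   0.   ,   1.   ]]), 'pose': array([[  0.302,   0.915,   0.268, 106.801],
       [  0.953,  -0.289,  -0.087, 596.506],
       [ -0.002,   0.282,  -0.96 , 383.966],
       [  0.   ,   0.   ,   0.   ,   1.   ]])}
```

View pics/top0.png

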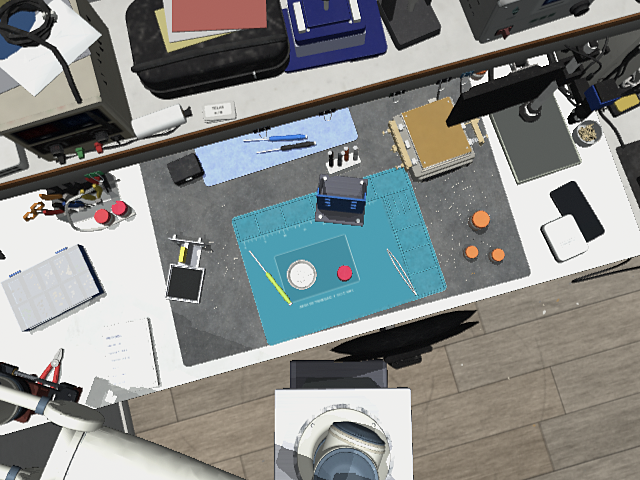

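View pics/side0.png

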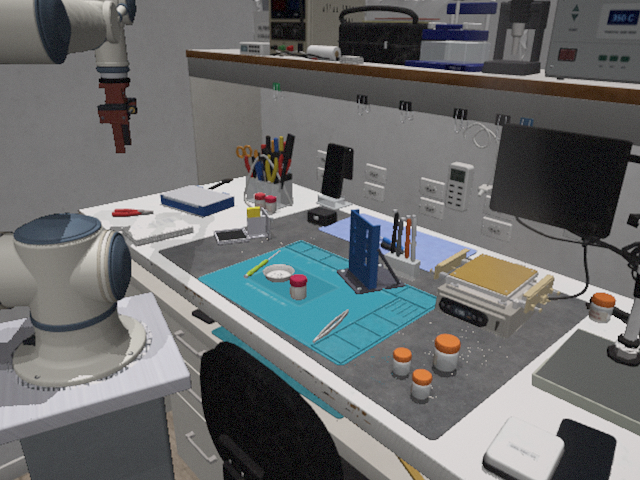

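The top view shows the bracket at about (185,265) with its yellow grip at (182,255), the upright at (342,195), and the largest orange jar at (481,219). The side view agrees, with the large jar at (447,350). Next I'll measure these, with zoomed crops.

Run:
```python
from h import *
np.set_printoptions(precision=1,suppress=True)
im=cv2.imread('pics/top0.png'); hsv=cv2.cvtColor(im,cv2.COLOR_BGR2HSV)
def blobs(lo,hi,box,z,mina=6):
    x0,y0,x1,y1=box; m=cv2.inRange(hsv,lo,hi)[y0:y1,x0:x1]
    n,l,s,c=cv2.connectedComponentsWithStats(m)
    for i in range(1,n):
        if s[i,4]>=mina:
            pts=np.argwhere(l==i)[:,::-1]+[x0,y0]
            r=cv2.minAreaRect(pts.astype(np.float32))
            print(s[i],c[i]+[x0,y0],onz('top',*(c[i]+[x0,y0]),z),'rect',r)
            print('  corners',[onz('top',*p,z)[:2] for p in cv2.boxPoints(r)])
print('yellow');blobs((22,120,120),(35,255,255),(160,230,220,310),80)
print('orange');blobs((5,150,120),(18,255,255),(440,190,520,280),52)
print('tray dark');blobs((0,0,0),(180,255,60),(160,255,215,305),4,60)
print('blue');blobs((100,120,40),(125,255,255),(305,165,380,230),156)
a=cv2.resize(im[225:310,155:225],None,fx=5.5,fy=5.5,interpolation=cv2.INTER_CUBIC)
b=cv2.resize(im[165:230,307:380],None,fx=5.5,fy=5.5,interpolation=cv2.INTER_CUBIC)
o=np.zeros((470,800,3),np.uint8);o[:a.shape[0],:a.shape[1]]=a;o[:b.shape[0],390:390+b.shape[1]]=b
cv2.imwrite('pics/crop1.png',o)
```

```text
yellow
[19 17  6 15 62] [181.4 253.9] [459.8 364.6  80. ] rect ((181.27027893066406, 253.87838745117188), (4.1099748611450195, 14.467110633850098), 9.462322235107422)
  corners [array([444.2, 371.8]), array([477.1, 367.3]), array([475.4, 357.9]), array([442.5, 362.4])]
orange
[ 32  21  18  16 219] [480.5 218.7] [ 539.5 -331.8   52. ] rect ((480.5, 218.5), (17.0, 15.0), -0.0)
  corners [array([ 522.3, -311. ]), array([ 558.2, -312.7]), array([ 557.8, -352.8]), array([ 521.9, -350.9])]
[ 26  56  12  12 119] [471.4 251.6] [ 461.7 -306.7   52. ] rect ((471.5, 251.5), (11.0, 11.0), 90.0)
  corners [array([ 475. , -294.7]), array([ 474.8, -320.4]), array([ 448.9, -319.1]), array([ 449.2, -293.5])]
[ 52  59  13  12 119] [497.6 254.4] [ 454.4 -367.4   52. ] rect ((497.5000305175781, 254.5), (11.31370735168457, 11.31370735168457), 45.0)
  corners [array([ 454.5, -348.5]), array([ 473.1, -368.2]), array([ 454.1, -385.8]), array([ 435.6, -366.1])]
tray dark
[  8  12  34  33 877] [184.4 283. ] [398.5 374.5   4. ] rect ((184.36488342285156, 282.8108215332031), (29.263019561767578, 30.4138126373291), 9.462322235107422)
  corners [array([369.1, 414.5]), array([441.2, 404.8]), array([428.9, 334.6]), array([357. , 344.9])]
blue
[ 11  22  50  27 666] [340.6 203.3] [558.4  -0.6 156. ] rect ((340.2716979980469, 200.14593505859375), (49.359771728515625, 21.432254791259766), 6.072456359863281)
  corners [array([548.1,  56.3]), array([595.8,  51. ]), array([582.9, -56.6]), array([535.4, -50.7])]
```

View pics/crop1.png

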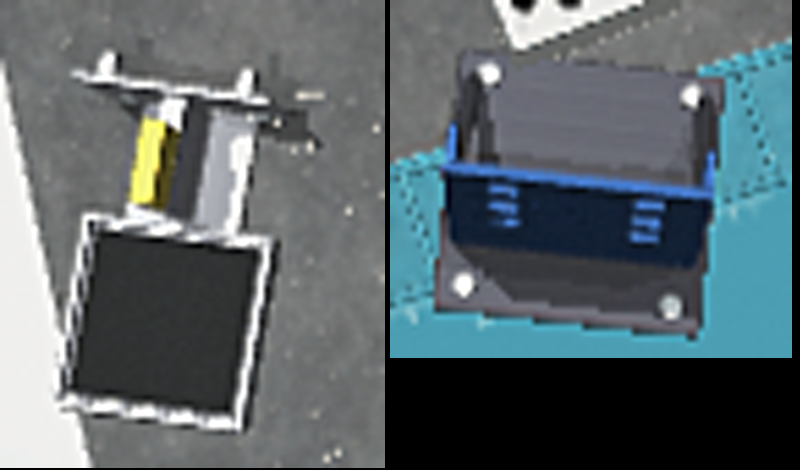

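The crop shows the bracket with its hooks towards the upright (away from the robot) and an empty tray. The upright's top front edge runs from about (317,195.5) to (365.5,200). I'll move over the bracket for a closer look.

Request:
carry_out([
  {"dp":[0,0,0],"turn":[0,0,-0.1],"grip":-1},
  {"dp":[0,0,0],"turn":[0,0,-0.1],"grip":-1},
  {"dp":[-0.96,-0.51,0.16],"turn":[0,0,0],"grip":-1},
  {"dp":[-0.96,-0.51,0.16],"turn":[0,0,0],"grip":-1},
  {"dp":[-0.96,-0.51,0.16],"turn":[0,0,0],"grip":-1},
  {"dp":[-0.96,-0.51,0.16],"turn":[0,0,0],"grip":-1},
  {"dp":[-0.96,-0.51,0.16],"turn":[0,0,0],"grip":-1},
  {"dp":[-0.96,-0.51,0.16],"turn":[0,0,0],"grip":-1},
  {"dp":[-0.96,-0.51,0.16],"turn":[0,0,0],"grip":-1},
  {"dp":[-0.96,-0.51,0.16],"turn":[0,0,0],"grip":-1},
])

```text
clock: 1.1
eef_pos: [461.7, 363.4, 170.7]
ee_rot: [-0.0, 0.075, 0.997, -0.0]
force: [0.2, 0.1, -0.4]
opening: 87.6
grip_force: 0.0
```

Request:
carry_out([
  {"dp":[0,0,0],"turn":[0,0,0],"grip":-1},
  {"dp":[0,0,0],"turn":[0,0,0],"grip":-1},
  {"dp":[0,0,0],"turn":[0,0,0],"grip":-1},
])

```text
clock: 1.4
eef_pos: [459.9, 365.5, 171.5]
ee_rot: [-0.0, 0.074, 0.997, 0.0]
force: [-0.6, 0.9, 0.5]
opening: 87.6
grip_force: 0.0
```

```bash
cat >> h.py <<'E'
from scipy.spatial.transform import Rotation as Ro
def tool():
    o=get_obs(); return np.array(o['eef_pos']),Ro.from_quat(np.roll(o['ee_rot'],-1)).as_matrix(),o
def go(p,yaw=None):
    "units for shift to p with tool y along yaw; turn units first (about tool z)"
    P,R,o=tool(); y=np.arctan2(R[1,1],R[0,1]); t=0
    if yaw is not None: t=((yaw-y+np.pi)%(2*np.pi)-np.pi); R=Ro.from_rotvec([0,0,t]).as_matrix()@R
    print('TCP',P.round(1),'yawy',round(y,4),'tz',R[:,2].round(3),'turnz units',round(-t/np.pi*4,3),'dp units',(R.T@(np.array(p)-P)/40).round(3),'F',np.round(o['force'],1),'open',round(o['opening'],1),'g',round(o['grip_force'],1))
E
python3 - <<'E'
from h import *
cal=get_calibration('wrist');im=snap('wrist','w1');np.set_printoptions(precision=2,suppress=True)
go([460,364.6,47])
hsv=cv2.cvtColor(im,cv2.COLOR_BGR2HSV);m=cv2.inRange(hsv,(22,120,100),(35,255,255))
n,l,s,c=cv2.connectedComponentsWithStats(m)
for i in range(1,n):
  if s[i,4]>60:
    r=cv2.minAreaRect(np.argwhere(l==i)[:,::-1].astype(np.float32));print(s[i],[onz('wrist',*p,80,cal)[:2] for p in cv2.boxPoints(r)],onz('wrist',*r[0],80,cal))
E
```

```text
TCP [459.7 365.8 171.7] yawy 1.4227 tz [-0.  0. -1.] turnz units 0.0 dp units [-0.01 -0.03  3.12] F [0.  0.8 0.1] open 87.8 g 0.0
[322 220  12  44 516] [array([442.52, 366.56]), array([443.78, 374.98]), array([478.93, 369.96]), array([477.62, 361.21])] [460.38 368.22  80.  ]
```

View pics/w1.png

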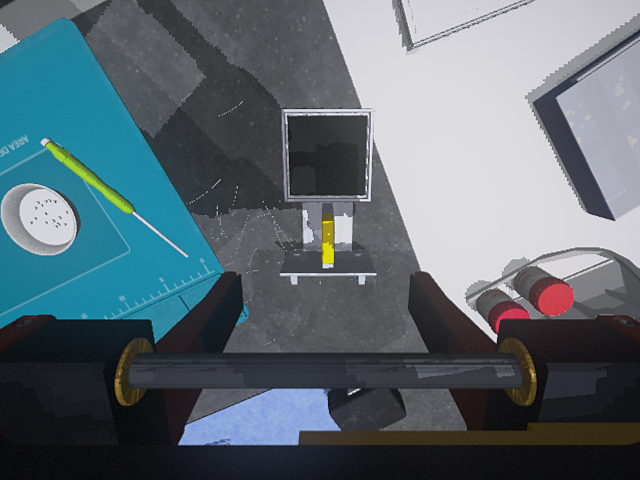

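The wrist view shows the bracket square to the tool, its grip at column 328 between fingers centred on column 326. I'll descend and grip.

Request:
carry_out([
  {"dp":[0,0.04,0.9],"turn":[0,0,0],"grip":-1},
  {"dp":[0,0,0.9],"turn":[0,0,0],"grip":-1},
  {"dp":[0,0,0.9],"turn":[0,0,0],"grip":-0.5},
  {"dp":[0,0,0.41],"turn":[0,0,0],"grip":0},
  {"dp":[0,0,0],"turn":[0,0,0],"grip":0.4},
  {"dp":[0,0,0],"turn":[0,0,0],"grip":0.6},
  {"dp":[0,0,0],"turn":[0,0,0],"grip":1},
  {"dp":[0,0,0],"turn":[0,0,0],"grip":1},
  {"dp":[0,0,0],"turn":[0,0,0],"grip":1},
  {"dp":[0,0,0],"turn":[0,0,0],"grip":1},
])

```text
clock: 2.45
eef_pos: [461.2, 366.5, 47.8]
ee_rot: [0.0, 0.075, 0.997, 0.0]
force: [0.1, -0.2, -0.4]
opening: 27.3
grip_force: 0.0
```

Request:
carry_out([
  {"dp":[0,0,0],"turn":[0,0,0],"grip":1},
  {"dp":[0,0,0],"turn":[0,0,0],"grip":1},
  {"dp":[0,0,0],"turn":[0,0,0],"grip":1},
  {"dp":[0,0,0],"turn":[0,0,0],"grip":1},
])

```text
clock: 2.85
eef_pos: [461.0, 366.5, 47.1]
ee_rot: [0.0, 0.075, 0.997, 0.0]
force: [0.1, 1.3, 0.5]
opening: 9.6
grip_force: 30.0
```

Request:
carry_out([
  {"dp":[0,0,-0.5],"turn":[0,0,0],"grip":1},
  {"dp":[0,0,-0.8],"turn":[0,0,0],"grip":1},
  {"dp":[0,0,-0.8],"turn":[0,0,0],"grip":1},
  {"dp":[0,0,0],"turn":[0,0,0],"grip":1},
])

```text
clock: 3.25
eef_pos: [462.6, 367.6, 136.3]
ee_rot: [0.003, 0.075, 0.997, 0.003]
force: [0.3, 0.9, -2.1]
opening: 9.8
grip_force: 30.0
```

Run:
```python
from h import *
np.set_printoptions(precision=3,suppress=True)
im=cv2.imread('pics/top0.png').astype(float)
# top edge: per column, bright-blue run -> weighted row; and lower boundary (front edge)
c=get_calibration('top');C=[];F=[]
for u in range(319,364):
    col=im[188:207,u,0]-im[188:207,u,2]   # blue minus red
    g=im[188:207,u,0]; k=np.argmax(col); w=np.clip(col[max(0,k-2):k+3]-np.median(col),0,None)
    v=188+(np.arange(max(0,k-2),min(19,k+3))*w).sum()/w.sum(); C.append(onz('top',u,v,156,c)[:2])
C=np.array(C,np.float32)
vx,vy,x0,y0=cv2.fitLine(C,cv2.DIST_HUBER,0,.01,.01).ravel();print('mid top-face line',vx,vy,x0,y0,'yaw',np.arctan2(-vx/vy,1) ,'res',np.abs((C-[x0,y0])@[vy,-vx]).mean(), 'n',C[0],C[-1])
# end columns of the top edge, rows
for v in range(194,203):print(v,im[v,312:322,0].astype(int),im[v,360:370,0].astype(int))
go([461,366,47])
```

```text
mid top-face line 0.12144655 0.992598 571.7328 0.060251523 yaw -0.12174709 res 1.5212696 n [577.425  46.489] [566.08  -49.815]
194 [193 217 178 187 199 198 148 118 125 136] [109  94  57  49 101 223  58 186 179 176]
195 [178 170 142 119 167 194 202 204 210 212] [108 104  57  53 113 222  95 184 176 175]
196 [111 178 184 185  84  67 111 116 156 155] [ 90 100  55  65 160 230 182 178 176 174]
197 [173 176 183 184  96  28  36  37  34  33] [ 83  94  53  69 172 219 176 176 183 179]
198 [170 175 179 188 189  32  48  49  48  49] [109 116  85  83 166 199 176 174 174 180]
199 [178 178 176 186 187  30  45  50  50  51] [195 193 173 151 166 168 178 172 163 183]
200 [181 178 174 184 186  30  46  51  46  45] [201 200 203 201 198 195 190 174 166 190]
201 [182 180 179 186 185  33  51  51  50  53] [ 29  34  70  62  66 122 209 170 117 183]
202 [179 178 181 186 165  34  47  49  50  54] [ 47  47  45  44  35  69 196 188 191 197]
TCP [462.6 367.6 136.3] yawy 1.421 tz [ 0.007  0.005 -1.   ] turnz units 0.0 dp units [ 0.047 -0.057  2.233] F [ 0.3  0.9 -2.1] open 9.8 g 30.0
```

Request:
carry_out([
  {"dp":[0,-0.4,-0.1],"turn":[0,0,-0.035],"grip":1},
  {"dp":[-0.18,-0.8,-0.1],"turn":[0,0,0],"grip":1},
  {"dp":[-0.18,-1,-0.1],"turn":[0,0,0],"grip":1},
  {"dp":[-0.18,-1,-0.05],"turn":[0,0,0],"grip":1},
  {"dp":[-0.18,-1,0],"turn":[0,0,0],"grip":1},
  {"dp":[-0.18,-1,0],"turn":[0,0,0],"grip":1},
  {"dp":[-0.18,-1,0],"turn":[0,0,0],"grip":1},
  {"dp":[-0.18,-1,0],"turn":[0,0,0],"grip":1},
  {"dp":[-0.18,-1,0],"turn":[0,0,0],"grip":1},
  {"dp":[-0.18,-0.6,0],"turn":[0,0,0],"grip":1},
])

```text
clock: 4.25
eef_pos: [480.9, 6.6, 143.1]
ee_rot: [-0.001, 0.062, 0.998, -0.0]
force: [0.4, 0.0, -3.1]
opening: 10.1
grip_force: 30.0
```

Request:
carry_out([
  {"dp":[0,0,0],"turn":[0,0,0],"grip":1},
  {"dp":[0,0,0],"turn":[0,0,0],"grip":1},
  {"dp":[0,0,0],"turn":[0,0,0],"grip":1},
  {"dp":[0,0,0],"turn":[0,0,0],"grip":1},
])

```text
clock: 4.65
eef_pos: [481.6, 10.3, 144.6]
ee_rot: [-0.0, 0.06, 0.998, 0.0]
force: [0.5, -0.5, -2.3]
opening: 9.4
grip_force: 30.0
```

Run:
```python
from h import *
go([484,10,126],1.449)
np.set_printoptions(precision=3,suppress=True)
cal=get_calibration('wrist');np.save('calw2.npy',np.array(cal['pose']));w=snap('wrist','w2');s=snap('side','side2');t=snap('top','top2')
print(cal['pose'])
a=cv2.resize(s[190:310,300:440],None,fx=3,fy=3,interpolation=cv2.INTER_CUBIC)
b=cv2.resize(t[165:265,295:390],None,fx=3.8,fy=3.6,interpolation=cv2.INTER_CUBIC)
o=np.zeros((370,800,3),np.uint8);o[:a.shape[0],:a.shape[1]]=a;o[:b.shape[0],425:425+b.shape[1]]=b
cv2.imwrite('pics/crop2.png',o)
```

```text
TCP [481.6  10.3 144.6] yawy 1.4502 tz [-0.001  0.    -1.   ] turnz units 0.002 dp units [-0.06   0.001  0.465] F [ 0.5 -0.5 -2.3] open 9.4 g 30.0
[[  0.12    0.953   0.279 404.262]
 [  0.993  -0.115  -0.034  20.593]
 [  0.      0.281  -0.96  306.978]
 [  0.      0.      0.      1.   ]]
```

View pics/w2.png

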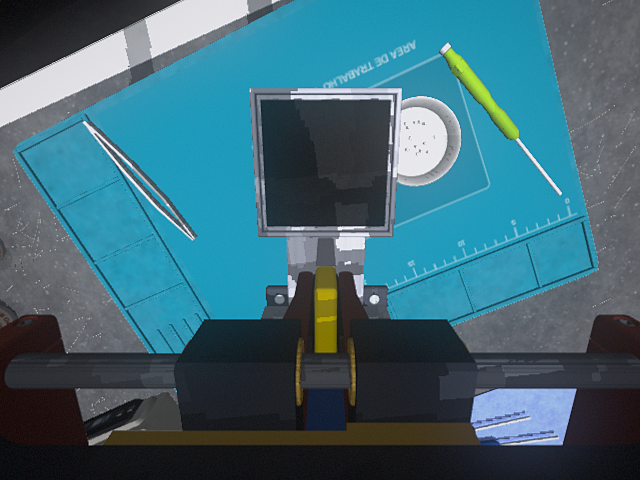

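View pics/crop2.png

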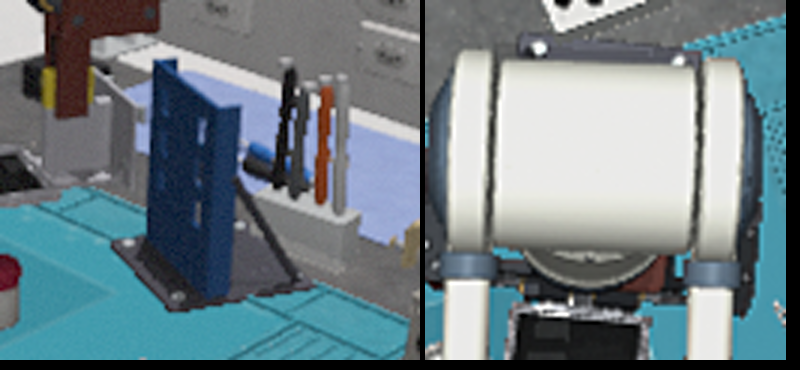

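The wrist view shows the tray between columns 250 and 401, the grip at column 326, and the upright's front foot bolts at (280,298) and (374,298). The bracket is therefore nearly centred laterally. The side crop shows the bracket held upright in front of the plate; I'll quantify both.

Run:
```python
from h import *
np.set_printoptions(precision=2,suppress=True)
c0=get_calibration('wrist');cal={'intrinsics':c0['intrinsics'],'pose':np.load('calw2.npy')}
P=np.array([481.6,10.3]);xd=np.array([np.cos(1.4502-np.pi/2),np.sin(1.4502-np.pi/2)]);yd=np.array([-xd[1],xd[0]])
def loc(p):return np.array([(p[:2]-P)@xd,(p[:2]-P)@yd])
w=cv2.imread('pics/w2.png');g=cv2.cvtColor(w,cv2.COLOR_BGR2GRAY)
def cen(im,u,v,r):
    a=im[v-r:v+r+1,u-r:u+r+1].astype(float);a=np.clip(a-a.max()*.75,0,None);yy,xx=np.mgrid[v-r:v+r+1,u-r:u+r+1];return (xx*a).sum()/a.sum(),(yy*a).sum()/a.sum()
for u,v in((280,298),(374,298)):
    q=cen(g,u,v,5);p=onz('wrist',*q,10,cal);print('wrist bolt',np.array(q),p,'tool-local',loc(p))
t=cv2.cvtColor(cv2.imread('pics/top0.png'),cv2.COLOR_BGR2GRAY);B=[]
for x,y in((463,284),(670,307),(489,72),(691,97)):
    q=cen(t,round(307+(x-390)/5.5),round(165+y/5.5),2);p=onz('top',*q,10);B.append(p);print('top bolt',np.array(q),p,'loc',loc(p))
zb=144.6-47.1
for u,v in((250,88),(401,88),(255,237),(397,237)):
    print('tray corner z rim',loc(onz('wrist',u,v,zb+10,cal)))
hsv=cv2.cvtColor(w,cv2.COLOR_BGR2HSV);m=cv2.inRange(hsv,(22,120,80),(35,255,255))[:352];m[:,:300]=0;m[:,350:]=0
k=np.argwhere(m)[:,::-1].astype(np.float32);r=cv2.minAreaRect(k);print('grip',r,[loc(onz('wrist',*p,zb+80,cal)) for p in cv2.boxPoints(r)])
for z,q in((156,((316.5+366)/2,(195.6+200.4)/2)),):print('top edge mid',onz('top',*q,z),loc(onz('top',*q,z)))
```

```text
wrist bolt [279.13 295.  ] [543.51 -41.18  10.  ] tool-local [ 67.65 -43.66]
wrist bolt [373.86 298.72] [558.46  49.54  10.  ] tool-local [71.58 48.21]
top bolt [319.99 216.31] [557.05  46.9   10.  ] loc [70.5  45.41]
top bolt [357.71 220.9 ] [544.72 -44.7   10.  ] loc [ 69.27 -47.  ]
top bolt [324.71 177.94] [652.89  34.55  10.  ] loc [167.13  44.68]
top bolt [361.38 182.  ] [641.65 -55.43  10.  ] loc [166.8  -45.99]
tray corner z rim [-104.36  -40.23]
tray corner z rim [-104.4    42.32]
tray corner z rim [-19.47 -42.43]
tray corner z rim [-19.51  45.25]
grip ((318.0, 309.0), (84.0, 36.0), 90.0) [array([-27.16,  -9.45]), array([-27.16,   5.36]), array([12.82,  5.74]), array([ 12.83, -10.28])]
top edge mid [570.27  -2.24 156.  ] [89.53 -1.78]
```

Run:
```python
from h import *
np.set_printoptions(precision=2,suppress=True)
c0=get_calibration('wrist');cal={'intrinsics':c0['intrinsics'],'pose':np.load('calw2.npy')}
P=np.array([481.6,10.3,0]);a=1.4502-np.pi/2;R=Ro.from_euler('z',a).as_matrix();zb=144.6-47.1
bw=lambda p:P+R@np.array(p)+[0,0,zb]
for n,c,f in(('wrist',cal,'w2'),('side',None,'side2')):
    im=cv2.imread(f'pics/{f}.png')
    for p in((-105,-42,10),(-105,42,10),(-20,-42,10),(-20,42,10),(35,-42,64),(35,42,64),(35,-42,0),(-18,-5,80)):
        q=proj(n,bw(p),c);print(n,p,q)
        if n=='side' : cv2.circle(im,tuple(int(round(v*16)) for v in q),16,(0,0,255),-1,shift=4)
    if n=='wrist':
        o=cv2.resize(im[70:260,230:420],(400,400))
    else:
        o2=cv2.resize(im[180:280,270:370],(400,400),interpolation=cv2.INTER_NEAREST)
cv2.imwrite('pics/crop3.png',np.hstack([o,o2]))
```

```text
wrist (-105, -42, 10) [246.69  86.72]
wrist (-105, 42, 10) [400.49  86.8 ]
wrist (-20, -42, 10) [255.65 236.18]
wrist (-20, 42, 10) [391.78 236.24]
wrist (35, -42, 64) [240.83 369.56]
wrist (35, 42, 64) [405.86 369.62]
wrist (35, -42, 0) [263.1  308.52]
wrist (-18, -5, 80) [311.07 287.42]
side (-105, -42, 10) [279.38 258.09]
side (-105, 42, 10) [268.01 242.41]
side (-20, -42, 10) [319.48 252.4 ]
side (-20, 42, 10) [305.8  237.51]
side (35, -42, 64) [345.15 224.58]
side (35, 42, 64) [329.77 211.46]
side (35, -42, 0) [344.08 253.28]
side (-18, -5, 80) [314.48 214.08]
```

View pics/crop3.png

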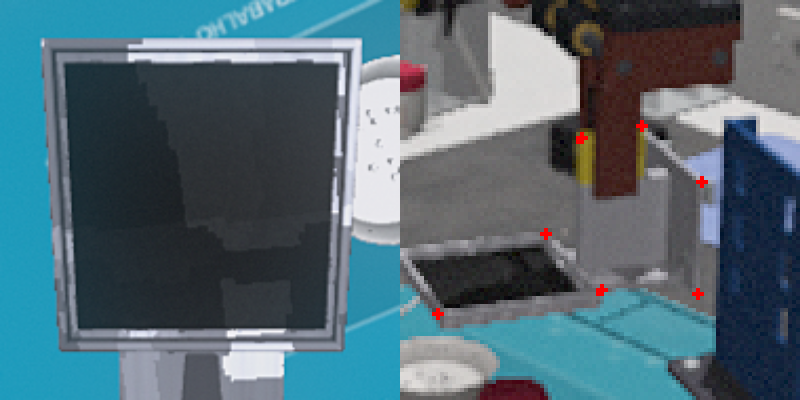

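In the side crop the projected bracket corners lie on the actual ones, so the bracket is not tilted or slipped. Lowering to slot height and approaching.

Request:
carry_out([
  {"dp":[0,0,0.26],"turn":[0,0,-0.0],"grip":1},
  {"dp":[0,0,0.2],"turn":[0,0,0],"grip":1},
  {"dp":[-0.3,0,0],"turn":[0,0,0],"grip":1},
  {"dp":[-0.3,0,0],"turn":[0,0,0],"grip":1},
  {"dp":[-0.25,0,0],"turn":[0,0,0],"grip":1},
  {"dp":[0,0,0],"turn":[0,0,0],"grip":1},
  {"dp":[0,0,0],"turn":[0,0,0],"grip":1},
  {"dp":[0,0,0],"turn":[0,0,0],"grip":1},
  {"dp":[0,0,0],"turn":[0,0,0],"grip":1},
])

```text
clock: 5.7
eef_pos: [515.3, 5.1, 126.7]
ee_rot: [0.0, 0.061, 0.998, 0.0]
force: [0.1, 0.0, -1.8]
opening: 10.0
grip_force: 30.0
```

Run:
```python
from h import *
np.set_printoptions(precision=2,suppress=True)
xd=np.array([np.cos(-.1206),np.sin(-.1206)])
go([*(np.array([481.6,10.3])+xd*52),126.1],1.449)
s=snap('side','side3')
P,Rr,o=tool();R=Ro.from_euler('z',-.1206).as_matrix()
im=cv2.resize(s[160:320,300:440],None,fx=5,fy=3.7,interpolation=cv2.INTER_CUBIC)
cv2.imwrite('pics/crop4.png',im)
# predicted hook ends and slot corners (side)
for p in((46,-30,58),(46,-30,44),(41,-30,51),(46,30,58)):
    print('hook',p,proj('side',[P[0],P[1],P[2]-47.1]+R@np.array(p)))
F=np.array([481.6,10.3,0]);
for y in(-30,30):
  for z in(120,140):print('slot',y,z,proj('side',F+R@np.array([88,y-6,z])),proj('side',F+R@np.array([88,y+6,z])))
```

```text
TCP [515.3   5.1 126.7] yawy 1.4486 tz [ 0. -0. -1.] turnz units -0.001 dp units [-0.45  0.03  0.02] F [ 0.1  0.  -1.8] open 10.0 g 30.0
hook (46, -30, 58) [362.41 230.98]
hook (46, -30, 44) [362.08 237.14]
hook (41, -30, 51) [360.09 234.35]
hook (46, 30, 58) [350.76 221.43]
slot -30 120 [366.35 239.12] [363.91 237.07]
slot -30 140 [366.84 230.31] [364.38 228.33]
slot 30 120 [354.59 229.25] [352.36 227.38]
slot 30 140 [354.97 220.77] [352.73 218.97]
```

View pics/crop4.png

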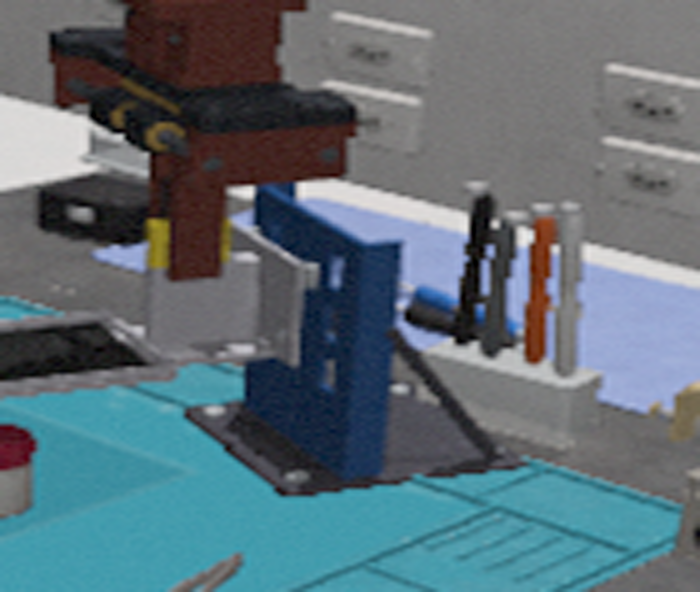

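The hooks, at about (362,235), are level with the top slot (about (367,234)) just in front of the plate. Pushing in with small steps and watching the force.

Request:
carry_out([
  {"dp":[-0.1,0,0.01],"turn":[0,0,0],"grip":1},
  {"dp":[-0.1,0,0],"turn":[0,0,0],"grip":1},
  {"dp":[-0.1,0,0],"turn":[0,0,0],"grip":1},
  {"dp":[0,0,0],"turn":[0,0,0],"grip":1},
])

```text
clock: 6.15
eef_pos: [528.0, 3.4, 126.1]
ee_rot: [-0.0, 0.061, 0.998, -0.0]
force: [-1.2, 0.6, -1.2]
opening: 9.9
grip_force: 30.0
```

Request:
carry_out([
  {"dp":[-0.07,0,0],"turn":[0,0,0],"grip":1},
  {"dp":[0,0,0],"turn":[0,0,0],"grip":1},
  {"dp":[0,0,0],"turn":[0,0,0],"grip":1},
])

```text
clock: 6.45
eef_pos: [530.3, 3.2, 126.2]
ee_rot: [-0.0, 0.061, 0.998, 0.0]
force: [0.2, 0.0, -1.2]
opening: 10.0
grip_force: 30.0
```

Request:
carry_out([
  {"dp":[-0.08,0,0],"turn":[0,0,0],"grip":1},
  {"dp":[0,0,0],"turn":[0,0,0],"grip":1},
  {"dp":[0,0,0],"turn":[0,0,0],"grip":1},
])

```text
clock: 6.75
eef_pos: [533.5, 2.8, 126.2]
ee_rot: [-0.0, 0.061, 0.998, -0.0]
force: [0.7, 0.0, -2.1]
opening: 9.8
grip_force: 30.0
```

Request:
carry_out([
  {"dp":[-0.05,0,0],"turn":[0,0,0],"grip":1},
  {"dp":[0,0,0],"turn":[0,0,0],"grip":1},
  {"dp":[0,0,0],"turn":[0,0,0],"grip":1},
])

```text
clock: 7.05
eef_pos: [535.5, 2.6, 126.2]
ee_rot: [0.0, 0.061, 0.998, 0.0]
force: [0.2, -0.6, -1.7]
opening: 9.9
grip_force: 30.0
```

Request:
carry_out([
  {"dp":[-0.04,0,0],"turn":[0,0,0],"grip":1},
  {"dp":[0,0,0],"turn":[0,0,0],"grip":1},
  {"dp":[0,0,0],"turn":[0,0,0],"grip":1},
])

```text
clock: 7.35
eef_pos: [535.6, 2.5, 126.3]
ee_rot: [-0.002, 0.061, 0.998, -0.0]
force: [-7.0, 0.5, 2.3]
opening: 9.9
grip_force: 30.0
```

Request:
carry_out([
  {"dp":[-0.04,0,0],"turn":[0,0,0],"grip":1},
  {"dp":[0,0,0],"turn":[0,0,0],"grip":1},
  {"dp":[0,0,0],"turn":[0,0,0],"grip":1},
])

```text
clock: 7.65
eef_pos: [535.6, 2.5, 126.5]
ee_rot: [-0.004, 0.061, 0.998, 0.0]
force: [-14.9, 0.2, 5.0]
opening: 9.5
grip_force: 30.0
```

Contact at 54 mm of travel, as expected for the back plate reaching the face. Easing off, then pressing down.

Request:
carry_out([
  {"dp":[0.07,0,0],"turn":[0,0,0],"grip":1},
  {"dp":[0,0,0],"turn":[0,0,0],"grip":1},
  {"dp":[0,0,0.08],"turn":[0,0,0],"grip":1},
  {"dp":[0,0,0.08],"turn":[0,0,0],"grip":1},
  {"dp":[0,0,0],"turn":[0,0,0],"grip":1},
  {"dp":[0,0,0],"turn":[0,0,0],"grip":1},
])

```text
clock: 8.25
eef_pos: [535.6, 2.6, 119.0]
ee_rot: [-0.001, 0.061, 0.998, 0.0]
force: [-2.1, 0.7, -3.6]
opening: 10.2
grip_force: 30.0
```

Request:
carry_out([
  {"dp":[0,0,0.08],"turn":[0,0,0],"grip":1},
  {"dp":[0,0,0],"turn":[0,0,0],"grip":1},
  {"dp":[0,0,0],"turn":[0,0,0],"grip":1},
])

```text
clock: 8.55
eef_pos: [535.6, 2.6, 116.3]
ee_rot: [-0.0, 0.061, 0.998, 0.0]
force: [-4.1, 1.5, -1.2]
opening: 9.7
grip_force: 30.0
```

Request:
carry_out([
  {"dp":[0,0,0.06],"turn":[0,0,0],"grip":1},
  {"dp":[0,0,0],"turn":[0,0,0],"grip":1},
  {"dp":[0,0,0],"turn":[0,0,0],"grip":1},
])

```text
clock: 8.85
eef_pos: [535.6, 2.6, 115.0]
ee_rot: [-0.0, 0.061, 0.998, 0.0]
force: [-6.5, 1.1, 2.6]
opening: 9.8
grip_force: 30.0
```

Request:
carry_out([
  {"dp":[0,0,0.05],"turn":[0,0,0],"grip":1},
  {"dp":[0,0,0],"turn":[0,0,0],"grip":1},
  {"dp":[0,0,0],"turn":[0,0,0],"grip":1},
])

```text
clock: 9.15
eef_pos: [535.7, 2.6, 115.0]
ee_rot: [0.001, 0.061, 0.998, -0.0]
force: [-12.0, 1.6, 10.7]
opening: 9.7
grip_force: 30.0
```

It stopped at 115.0, which puts the bracket origin at 67.9 with firm vertical support, so it is seated. Unloading, releasing and retreating upwards.

Request:
carry_out([
  {"dp":[0.03,0,-0.06],"turn":[0,0,0],"grip":1},
  {"dp":[0,0,0],"turn":[0,0,0],"grip":1},
  {"dp":[0,0,0],"turn":[0,0,0],"grip":0.4},
  {"dp":[0,0,0],"turn":[0,0,0],"grip":0.4},
  {"dp":[0,0,0],"turn":[0,0,0],"grip":0.4},
  {"dp":[0,0,0],"turn":[0,0,0],"grip":0.4},
  {"dp":[0,0,0],"turn":[0,0,0],"grip":0.4},
])

```text
clock: 9.85
eef_pos: [534.7, 2.7, 114.6]
ee_rot: [0.0, 0.061, 0.998, -0.0]
force: [0.5, -0.2, -1.1]
opening: 26.5
grip_force: 0.0
```

Request:
carry_out([
  {"dp":[0,0,-0.3],"turn":[0,0,0],"grip":0.4},
  {"dp":[0,0,-0.6],"turn":[0,0,0],"grip":0.4},
  {"dp":[0,0,-1],"turn":[0,0,0],"grip":0.4},
  {"dp":[0,0,-1],"turn":[0,0,0],"grip":0},
  {"dp":[0,0,0],"turn":[0,0,0],"grip":-1},
])

```text
clock: 10.35
eef_pos: [536.6, 2.6, 238.9]
ee_rot: [0.006, 0.061, 0.998, 0.0]
force: [-0.0, 0.4, 0.1]
opening: 38.9
grip_force: 0.0
```

Run:
```python
from h import *
np.set_printoptions(precision=1,suppress=True)
snap('side','side4')
# jar from side view: big orange cap
s=cv2.imread('pics/side4.png');m=cv2.inRange(cv2.cvtColor(s,cv2.COLOR_BGR2HSV),(4,140,100),(18,255,255))
n,l,st,c=cv2.connectedComponentsWithStats(m)
for i in range(1,n):
  if st[i,4]>80: print(st[i],c[i],onz('side',*c[i],45))
print('proj top centre',proj('side',[539.5,-331.8,52]))
go([539,-332,170],1.449)
P=tool()[0]
R=Ro.from_euler('z',-.122).as_matrix()
for p in((-105,-42,10),(-20,-42,10),(-105,42,10)):print('pred',proj('side',np.array([535.6,2.6,68])+R@np.array(p)))
cv2.imwrite('pics/crop5.png',cv2.resize(s[180:310,290:430],None,fx=5,fy=4.5,interpolation=cv2.INTER_CUBIC))
```

```text
[236 146  16  12  87] [243.7 151.4] [ 718.  1150.4   45. ]
[405 219   6  39 129] [407.4 237.5] [765.6  78.8  45. ]
[592 293  23  15 256] [603.5 299.7] [ 921.9 -353.5   45. ]
[435 334  25  20 400] [447.3 343.4] [ 541.7 -331.2   45. ]
[393 348  19  14 212] [402.  354.5] [ 454.6 -322.5   45. ]
[413 369  19  17 259] [421.8 376.7] [ 447.5 -382.4   45. ]
proj top centre [446.9 340.4]
TCP [536.    2.6 235.4] yawy 1.4486 tz [ 0. -0. -1.] turnz units -0.001 dp units [-1.1 -8.3  1.6] F [ 0.8  0.1 -0.2] open 43.0 g 0.0
pred [305.5 267.8]
pred [343.7 262. ]
pred [292.7 251.9]
```

View pics/crop5.png

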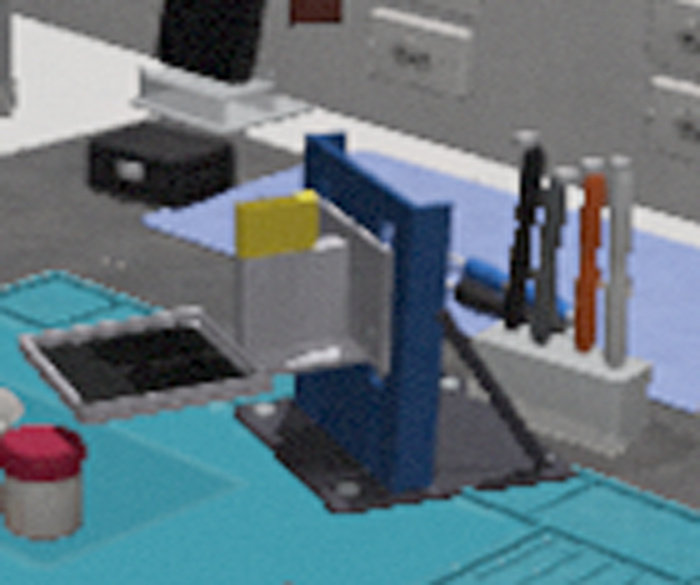

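The bracket hangs on the upright with its tray leaning slightly forward, as specified. Both cameras put the big jar at (540,-332), so I'm going there.

Request:
carry_out([
  {"dp":[-0.1,-0.5,0],"turn":[0,0,0],"grip":-1},
  {"dp":[-0.12,-0.9,0],"turn":[0,0,0],"grip":-1},
  {"dp":[-0.12,-1,0],"turn":[0,0,0],"grip":-1},
  {"dp":[-0.12,-1,0],"turn":[0,0,0],"grip":-1},
  {"dp":[-0.12,-1,0.3],"turn":[0,0,0],"grip":-1},
  {"dp":[-0.12,-1,0.3],"turn":[0,0,0],"grip":-1},
  {"dp":[-0.12,-1,0.3],"turn":[0,0,0],"grip":-1},
  {"dp":[-0.12,-1,0.3],"turn":[0,0,0],"grip":-1},
  {"dp":[-0.12,-0.9,0.4],"turn":[0,0,0],"grip":-1},
])

```text
clock: 11.3
eef_pos: [535.6, -333.8, 165.3]
ee_rot: [-0.0, 0.061, 0.998, 0.0]
force: [0.6, -0.3, -0.3]
opening: 87.7
grip_force: 0.0
```

Request:
carry_out([
  {"dp":[0,0,0],"turn":[0,0,0],"grip":-1},
  {"dp":[0,0,0],"turn":[0,0,0],"grip":-1},
  {"dp":[0,0,0],"turn":[0,0,0],"grip":-1},
])

```text
clock: 11.6
eef_pos: [536.4, -331.1, 166.8]
ee_rot: [0.0, 0.061, 0.998, 0.0]
force: [-0.5, -0.0, 0.1]
opening: 87.9
grip_force: 0.0
```

Run:
```python
from h import *
np.set_printoptions(precision=1,suppress=True)
go([540,-332,17])
cal=get_calibration('wrist');s=snap('wrist','w5');m=cv2.inRange(cv2.cvtColor(s,cv2.COLOR_BGR2HSV),(4,140,100),(18,255,255))
n,l,st,c=cv2.connectedComponentsWithStats(m)
for i in range(1,n):
  if st[i,4]>150: print(st[i],c[i],onz('wrist',*c[i],50,cal))
```

```text
TCP [ 536.4 -331.1  166.8] yawy 1.4493 tz [ 0.  0. -1.] turnz units 0.0 dp units [-0.1 -0.   3.7] F [-0.5 -0.   0.1] open 87.9 g 0.0
[249 125  37  37 988] [266.5 143.2] [ 457.2 -367.7   50. ]
[323 125  36  37 997] [340.2 143. ] [ 464.2 -309.2   50. ]
[ 302  214   48   47 1632] [325.3 237.1] [ 540.5 -330.5   50. ]
```

Request:
carry_out([
  {"dp":[-0.1,0,0.7],"turn":[0,0,0],"grip":-1},
  {"dp":[0,0,0.9],"turn":[0,0,0],"grip":-1},
  {"dp":[0,0,0.9],"turn":[0,0,0],"grip":-1},
  {"dp":[0,0,0.8],"turn":[0,0,0],"grip":-1},
  {"dp":[0,0,0.44],"turn":[0,0,0],"grip":-1},
  {"dp":[0,0,0],"turn":[0,0,0],"grip":-0.5},
  {"dp":[0,0,0],"turn":[0,0,0],"grip":0},
  {"dp":[0,0,0],"turn":[0,0,0],"grip":0.2},
  {"dp":[0,0,0],"turn":[0,0,0],"grip":0.3},
  {"dp":[0,0,0],"turn":[0,0,0],"grip":1},
])

```text
clock: 12.65
eef_pos: [540.9, -332.9, 18.6]
ee_rot: [0.001, 0.061, 0.998, -0.001]
force: [-0.6, 0.6, 0.3]
opening: 51.2
grip_force: 0.0
```

Request:
carry_out([
  {"dp":[0,0,0],"turn":[0,0,0],"grip":1},
  {"dp":[0,0,0],"turn":[0,0,0],"grip":1},
  {"dp":[0,0,0],"turn":[0,0,0],"grip":1},
])

```text
clock: 12.95
eef_pos: [540.5, -332.5, 17.7]
ee_rot: [0.0, 0.061, 0.998, -0.0]
force: [-0.1, 1.4, 3.0]
opening: 40.9
grip_force: 30.0
```

Request:
carry_out([
  {"dp":[0,0,-0.4],"turn":[0,0,0],"grip":1},
  {"dp":[0,0,-0.8],"turn":[0,0,0],"grip":1},
  {"dp":[0,0,-1],"turn":[0,0,0],"grip":1},
  {"dp":[0,0,-1],"turn":[0,0,0],"grip":1},
  {"dp":[0,0,-1],"turn":[0,0,0],"grip":1},
  {"dp":[0,0,-0.5],"turn":[0,0,0],"grip":1},
  {"dp":[0,0,0],"turn":[0,0,0],"grip":1},
  {"dp":[0,0,0],"turn":[0,0,0],"grip":1},
])

```text
clock: 13.75
eef_pos: [540.1, -332.6, 204.7]
ee_rot: [-0.0, 0.061, 0.998, -0.0]
force: [0.4, -0.1, -1.9]
opening: 40.3
grip_force: 30.0
```

Run:
```python
from h import *
np.set_printoptions(precision=1,suppress=True)
t=snap('top','top6');m=cv2.inRange(cv2.cvtColor(t,cv2.COLOR_BGR2HSV),(0,0,0),(180,255,60));m[:,:310]=0;m[:,380:]=0;m[:215]=0;m[275:]=0
n,l,st,c=cv2.connectedComponentsWithStats(m)
for i in range(1,n):
  if st[i,4]>150:
    r=cv2.minAreaRect(np.argwhere(l==i)[:,::-1].astype(np.float32));print(st[i],r,'tray',onz('top',*r[0],70),'pred px',proj('top',[473.6,10.2,70]))
go([473.6,10.2,202],1.449)
```

```text
[320 231  34  34 940] ((336.54876708984375, 247.06097412109375), (31.141695022583008, 30.699968338012695), 6.34019136428833) tray [473.2   8.3  70. ] pred px [335.7 246.9]
TCP [ 539.7 -332.3  203.2] yawy 1.4484 tz [-0.  0. -1.] turnz units -0.001 dp units [2.7 8.3 0. ] F [ 0.5 -0.4 -1.4] open 40.7 g 30.0
```

Request:
carry_out([
  {"dp":[0.2,0.5,0],"turn":[0,0,0],"grip":1},
  {"dp":[0.3,0.9,0],"turn":[0,0,0],"grip":1},
  {"dp":[0.3,1,0],"turn":[0,0,0],"grip":1},
  {"dp":[0.3,1,0],"turn":[0,0,0],"grip":1},
  {"dp":[0.3,1,0],"turn":[0,0,0],"grip":1},
  {"dp":[0.3,1,0],"turn":[0,0,0],"grip":1},
  {"dp":[0.3,1,0],"turn":[0,0,0],"grip":1},
  {"dp":[0.3,1,0],"turn":[0,0,0],"grip":1},
  {"dp":[0.4,0.6,0],"turn":[0,0,0],"grip":1},
  {"dp":[0,0.28,0],"turn":[0,0,0],"grip":1},
])

```text
clock: 14.8
eef_pos: [471.7, 11.5, 203.1]
ee_rot: [-0.002, 0.06, 0.998, 0.0]
force: [-0.2, 0.5, -0.5]
opening: 40.5
grip_force: 30.0
```

Request:
carry_out([
  {"dp":[0,0,0.8],"turn":[0,0,0],"grip":1},
  {"dp":[0,0,0.8],"turn":[0,0,0],"grip":1},
  {"dp":[0,0,0.6],"turn":[0,0,0],"grip":1},
  {"dp":[0,0,0],"turn":[0,0,0],"grip":1},
  {"dp":[0,0,0],"turn":[0,0,0],"grip":1},
  {"dp":[0,0,0],"turn":[0,0,0],"grip":1},
])

```text
clock: 15.4
eef_pos: [474.2, 9.1, 118.4]
ee_rot: [0.001, 0.061, 0.998, -0.0]
force: [-0.2, 0.5, -0.9]
opening: 40.6
grip_force: 30.0
```

Run:
```python
from h import *
go([473.3,9.5,87],1.449)
```

```text
TCP [474.2   9.1 118.4] yawy 1.4481 tz [ 0.002 -0.    -1.   ] turnz units -0.001 dp units [0.025 0.008 0.785] F [-0.2  0.5 -0.9] open 40.6 g 30.0
```

Request:
carry_out([
  {"dp":[0.02,0,0.3],"turn":[0,0,0],"grip":1},
  {"dp":[0,0,0.2],"turn":[0,0,0],"grip":1},
  {"dp":[0,0,0.12],"turn":[0,0,0],"grip":1},
  {"dp":[0,0,0],"turn":[0,0,0],"grip":1},
  {"dp":[0,0,0],"turn":[0,0,0],"grip":1},
])

```text
clock: 15.9
eef_pos: [472.5, 9.5, 92.2]
ee_rot: [-0.0, 0.061, 0.998, -0.0]
force: [-0.2, 0.2, -0.9]
opening: 40.8
grip_force: 30.0
```

Request:
carry_out([
  {"dp":[0,0,0.05],"turn":[0,0,0],"grip":1},
  {"dp":[0,0,0.03],"turn":[0,0,0],"grip":1},
  {"dp":[0,0,0],"turn":[0,0,0],"grip":1},
  {"dp":[0,0,0],"turn":[0,0,0],"grip":1},
])

```text
clock: 16.3
eef_pos: [472.6, 9.5, 89.1]
ee_rot: [0.0, 0.061, 0.998, 0.0]
force: [-0.7, 0.2, -1.1]
opening: 40.7
grip_force: 30.0
```

Request:
carry_out([
  {"dp":[0,0,0.04],"turn":[0,0,0],"grip":1},
  {"dp":[0,0,0],"turn":[0,0,0],"grip":1},
  {"dp":[0,0,0],"turn":[0,0,0],"grip":1},
])

```text
clock: 16.6
eef_pos: [472.5, 9.5, 87.4]
ee_rot: [-0.0, 0.061, 0.998, -0.0]
force: [0.3, 0.2, -1.2]
opening: 41.0
grip_force: 30.0
```

Request:
carry_out([
  {"dp":[0,0,0.03],"turn":[0,0,0],"grip":1},
  {"dp":[0,0,0],"turn":[0,0,0],"grip":1},
  {"dp":[0,0,0],"turn":[0,0,0],"grip":1},
])

```text
clock: 16.9
eef_pos: [472.6, 9.5, 86.2]
ee_rot: [0.0, 0.061, 0.998, -0.0]
force: [0.5, -0.2, -1.2]
opening: 40.7
grip_force: 30.0
```

Request:
carry_out([
  {"dp":[0,0,0.03],"turn":[0,0,0],"grip":1},
  {"dp":[0,0,0],"turn":[0,0,0],"grip":1},
  {"dp":[0,0,0],"turn":[0,0,0],"grip":1},
])

```text
clock: 17.2
eef_pos: [472.7, 9.5, 85.7]
ee_rot: [0.0, 0.061, 0.998, -0.0]
force: [-1.9, 0.6, 5.5]
opening: 40.4
grip_force: 30.0
```

Contact with the tray floor, at a light 5.5 N. Releasing.

Request:
carry_out([
  {"dp":[0,0,-0.01],"turn":[0,0,0],"grip":1},
  {"dp":[0,0,0],"turn":[0,0,0],"grip":0},
  {"dp":[0,0,0],"turn":[0,0,0],"grip":-0.2},
  {"dp":[0,0,0],"turn":[0,0,0],"grip":-0.35},
  {"dp":[0,0,0],"turn":[0,0,0],"grip":-0.35},
  {"dp":[0,0,0],"turn":[0,0,0],"grip":-0.35},
  {"dp":[0,0,0],"turn":[0,0,0],"grip":-0.35},
])

```text
clock: 17.9
eef_pos: [472.6, 9.5, 85.3]
ee_rot: [-0.0, 0.061, 0.998, 0.0]
force: [-0.4, -0.0, -0.6]
opening: 59.1
grip_force: 0.0
```

Request:
carry_out([
  {"dp":[0,0,-0.3],"turn":[0,0,0],"grip":-0.35},
  {"dp":[0,0,-0.6],"turn":[0,0,0],"grip":-0.35},
  {"dp":[0,0,-1],"turn":[0,0,0],"grip":-0.35},
  {"dp":[0,0,-1],"turn":[0,0,0],"grip":-0.35},
  {"dp":[0,0,0],"turn":[0,0,0],"grip":-0.35},
  {"dp":[0,0,0],"turn":[0,0,0],"grip":-0.35},
])

```text
clock: 18.5
eef_pos: [473.2, 9.4, 203.3]
ee_rot: [0.002, 0.061, 0.998, 0.0]
force: [-0.3, 0.1, -0.4]
opening: 59.4
grip_force: 0.0
```

Run:
```python
from h import *
s=snap('side','side7');go([472,9,87])
cv2.imwrite('pics/crop7.png',cv2.resize(s[150:400,220:470],(750,600),interpolation=cv2.INTER_CUBIC))
```

```text
TCP [472.6   9.5 201.5] yawy 1.4485 tz [ 0. -0. -1.] turnz units 0.0 dp units [ 0.014 -0.014  2.862] F [-0.4  0.4 -1.8] open 59.3 g 0.0
```

View pics/crop7.png

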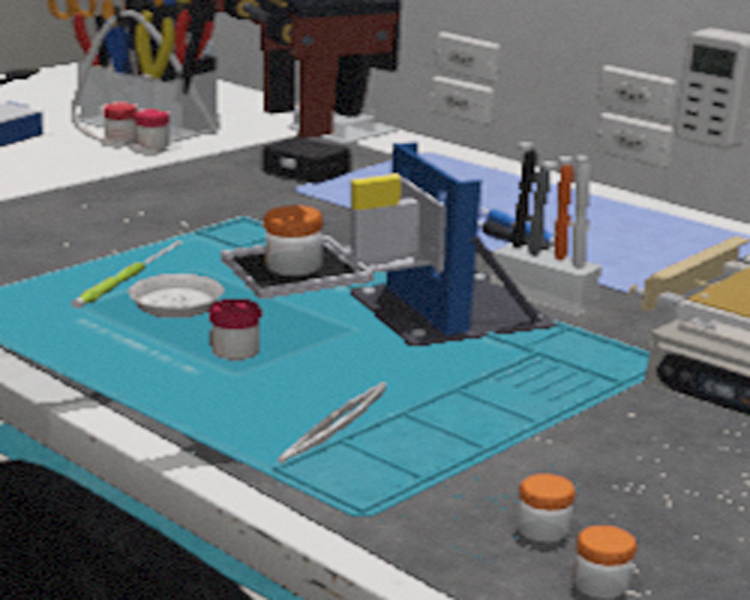

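The jar stands upright in the middle of the tray, at crop position (293,240). The bracket is hung, the other items are untouched, and the gripper is clear above.

```bash
python3 -c "from station import *; print(finish_job())"
```

```text
the job is handed in; nothing more can be done
None
```

The bracket is fully seated in the top pair of slots and the large orange-capped jar stands upright in its tray; I left the other loose things alone and handed the job in after about 18.5 s of robot time.

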